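Snap the cap onto the sampler head with the seating tool

ROBOT

A 7-joint arm with a two-finger parallel gripper is mounted at the origin on a cart in front of the work surface, level with it; the furniture and walls round the work are solid. World frame = base frame: x ahead of the robot, y to its left, z up, the work surface at z = 0. Lengths are in m, angles in rad, forces in N, time in s.
With the tool pointing down it reaches from about 0.425 to 0.825 m from the base axis. Payload 3.6 kg.
Tool frame: the origin (TCP) lies on the mounting face of the last link; the fingertips stand 173 mm ahead of it and the grasp point (between the pads) lies manip.hold_point_z ahead of it (manip.hold_point_z is the distance from the TCP to the grasp point, in m); z points along the fingers, y is the line along which they close (so a half turn about z gives the same grasp; the last joint's range is limited). The gripper opens to 85 mm and grips with 20 to 120 N. Pads are 22 mm wide; open, the fingers measure 114 mm over their backs; the gripper's body (76 mm by 85 mm) begins 54 mm behind the grasp point. The pads swing forward as they close: fully open they stand 13 mm farther back than shut.
Start: joints at [1.119, 0.615, -0.013, 1.423, 0.008, 1.103, -0.04], TCP at [0.268, -0.592, 0.405] pointing down, gripper open.
Joint ranges: [-3.12, 3.12], [-0.3, 2.06], [-1.34, 1.32], [0.26, 2.42], [-1.36, 4.5], [0.01, 1.98], [-2.84, 2.84]. Speed limits (rad/s): [2.79, 2.79, 3.14, 3.14, 3.14, 3.14, 3.14].

INTERFACE

Orientations are given as a unit quaternion [w, x, y, z].
In Python, from rig import manip, cams gives the robot as it stands.
- The arm moves only by the tool jog_arm, never from a script. Its argument "motion" is a list of rows, each a list of 3 entries, a list of its own where there are three numbers: the turn, a rotation vector about the tool's x, y, z in degrees, then the shift along the tool's x, y, z in cm, then the finger opening in cm, from 0 to 8.54. A call has exactly 5 rows; each row shifts and turns the commanded pose from where the row before left it, along the tool's axes as they then stand; what a row does not reach is not made up. A row lasts 1/8 s, in which the tool goes at most 62.5 mm and 10.7 degrees, less where a joint would pass 70% of its speed; a pose out of reach is approached as far as the arm can. A call with a gripper value outside its range is refused whole. The fingers move at their own pace and stop on an object; "squeeze" is the grip in N (left out, the last holds). Time passes only in rows, so rows that do not move let the fingers close, or fill a call up. It gives the time, the measured TCP pose, the force, the opening and the grip force at its end, in the units of the state.
- manip.state(): the state, without advancing time (a new reading comes with each control period).
- cams.snapshot(name): name is "scene" or "top" or "wrist"; returns a dict with "color" (420x560x3 uint8, red, green, blue), "fx", "fy", "cx", "cy" (pixels), "world_from_camera" (4x4, takes a point from camera to world coordinates). Camera axes: x right, y down, z forward; pixel columns grow to the right and rows downward; lengths in m; the calibration is good to about 2 mm. The wrist camera is an equidistant fisheye: a pixel r from the principal point sees the ray r / f radians off the axis. A picture is of the moment at which its call begins. There is no depth.
- manip.sign_off(): hands the job in; it is judged then, once.
The state is a dict: "t": time; "joint_positions": joint angles; "joint_vel": joint speeds; "effort": joint torques, N m; "eef_pos": TCP position; "eef_rot": TCP orientation; "force": force on the tool from outside, world axes, zero at the start; "wrist_torque": the same for the moment, N m; "finger_gap": finger opening in m; "gripper_force": force on a finger pad.
Only numpy, scipy, OpenCV 4.12 (cv2) and the standard library are available. Lean on these libraries where they do the work, as an engineer would, in place of code of your own. Each camera call takes 0.05 s, during which the arm holds its last target. There are 200 camera calls.

TASK

Lift the top cap off the pile and lay it loosely on the open sampler head, centred and level on the four yellow catches, and let go of it. Then take the orange-handled seating tool and press it squarely on the cap until the cap snaps fully home; do not press it home with the gripper itself. Stand the tool upright on the bare worktop again, clear of the head, and leave the other two caps in their pile and everything else undisturbed.

Things in the scene. Friction and masses are not known exactly. Their poses are not given: they have to be found in the camera images.
- head: Sampler intake head, fixed to the worktop: grey round base 104 mm across, aluminium seat 62 mm across in its middle at z = 30 mm, with a tapered spigot on it (44 mm across at the foot, 34 mm at its top, z = 43 mm). Round the seat, at 45, 135, 225 and 315 degrees in its frame, four yellow spring catches backed by grey posts, up to 46 mm high. Origin: centre of the underside; z up.
- head_seat (a point): Centre of the seat, z = 30 mm. A cap is home when its underside is here. A cap laid on the catches rests about 9 mm higher (z = 39 mm); roughly 6 to 8 N straight down on its flange drives it past the catches, then it snaps down and stops hard on the seat. Lower it by hand lightly, under 4 N, and let go at about z = 40 mm.
- catch_1 (a joint): One of the four alike catches: slides outward from the head's axis (m, 0 = in) against a spring. Its nose is a wedge sloped 45 degrees above and below; the tip stands 27.5 mm from the axis at z = 36 mm. Near 0 when a cap is home, about 2.5 mm as the cap's bead passes.
- pile_base: Steel plate 76 mm across, 4 mm thick, fixed to the worktop under the pile of caps. Origin: centre of its underside, on the pile's axis.
- cap_top: Top cap of a nested pile of three alike, 24 mm apart, the lowest 4 mm above the worktop; it just lifts off. A blue upside-down cup with a white hub, 40 g. From its underside up: bead 60 mm across, 0 to 4 mm; skirt 52 mm across to 20 mm; disc 57 mm across to 24 mm; flange 45 mm across to 26 mm; hub to 42 mm. Open below, 50 mm wide, 20 mm deep. Origin: centre of the underside; z up.
- cap_top_hub (a point): Middle of the top cap's round white hub, to grasp it by: 20 mm across, 16 mm high; this point is 34 mm above the cap's underside.
- cap_middle: Second cap of the pile, the same shape. To stay in the pile.
- cap_bottom: Lowest cap of the pile, the same shape. To stay in the pile.
- seating_tool: Cap seating tool, standing upright on its foot on the worktop, 86 mm high, about 220 g. Foot: steel ring 40 mm across, 30 mm inside, hollow for 20 mm upward: it goes over a cap's hub and bears on the flange round it. Orange handle from 34 to 86 mm up, 40 mm along the tool's x, 24 mm along its y (grasp across y). Origin: centre of the foot's underside; z up.
- tool_grip (a point): Middle of the orange handle, 62 mm above the foot's underside.
- blue_bottle: Bystander, loose: blue pump bottle, 65 mm wide, 160 mm tall, standing among the work. Origin: centre of its underside.
- reagent_1: Bystander, loose: small white bottle with a yellow cap, 42 mm across, 84 mm tall, standing among the work. Origin: centre of its underside.
- reagent_2: Bystander, loose: small white bottle with a green cap, 42 mm across, 84 mm tall, standing among the work. Origin: centre of its underside.
- label_roll: Bystander, loose: white roll of labels lying flat, 66 mm across, 30 mm high, standing among the work. Origin: centre of its underside.
- petri_dish: Bystander, loose: clear round dish, 92 mm across, 16 mm high, standing among the work. Origin: centre of its underside.
- swab_pack_1: Bystander, loose: flat white pack, 42 x 88 mm, 11 mm high, standing among the work. Origin: centre of its underside.
Things that resemble listed ones, but are neither listed nor needed, are in the scene too. What is shaped like the cap_top but pink or red is not meant.

How it is judged:
By the outcome, as a careful person would: the job done as asked, in the order asked, and still so for the second after the job is handed in, with the robot touching nothing.
It also fails if it takes over 64 s, if anything falls off the work surface, if the arm or the gripper's body presses on something with over 40 N, if the wrist force passes 120 N, or if a joint passes its speed limit or range.

## Working session

There is one attempt and no reset: what is moved stays moved. The work goes in short steps, Python scripts to look and compute and a tool call to move; the robot and the scene stay as the last step left them, time stands still between calls to the robot, and variables do not carry over. Pictures are saved under pics/ and viewed, at most 10 in all, crops included, and the job is handed in when it is done.

Besides the shell and the picture viewer there is one more tool, called after "Request:" by a JSON object that holds its "op" and its "data". jog_arm: Moves the arm, as the interface text tells. Its arguments: {"type":"object","properties":{"motion":{"type":"array","items":{"type":"array"}},"squeeze":{"type":"number"}},"required":["motion"]}

```bash
mkdir -p pics; ls
python3 - <<'E'
from rig import manip,cams
import cv2,numpy as np
s=manip.state();print(s,manip.hold_point_z)
for n in("scene","top"):
    d=cams.snapshot(n);np.savez(f'{n}0.npz',**d)
    cv2.imwrite(f'pics/{n}0.png',cv2.resize(d['color'][:,:,::-1],(784,588)))
    print(n,d['fx'],d['fy'],d['cx'],d['cy'],np.round(d['world_from_camera'],4).tolist())
E
```

```text
pics
{'t': 0.0, 'joint_positions': array([ 1.11849413,  0.61593156, -0.01260658,  1.42493009,  0.00808631,
        1.1034287 , -0.04040287]), 'joint_vel': array([-1.36770945e-04, -1.63367701e-03,  1.36043100e-05,  2.25769785e-03,
        1.12474227e-03,  4.17248432e-04, -5.58362975e-04]), 'effort': array([-6.48198534e-05, -4.69210160e+01,  2.59114215e-01, -1.71030021e+01,
        9.84662067e-03,  9.75927862e-03, -8.78686137e-06]), 'eef_pos': array([ 0.26835895, -0.59165496,  0.40351925]), 'eef_rot': array([-1.29035178e-03,  9.77415930e-01,  2.11320482e-01, -2.96097204e-04]), 'force': array([-0.42643971,  0.54599095, -0.18385605]), 'wrist_torque': array([0.02819791, 0.0046862 , 0.0065518 ]), 'gripper_force': 0.0, 'finger_gap': 0.0855197743062522} 0.1547
scene 471.53619198397934 471.53619198397934 283.45496436097704 216.6705293046879 [[0.7678, -0.3209, 0.5546, -0.0667], [-0.6407, -0.38, 0.6672, -0.5832], [-0.0034, -0.8676, -0.4973, 0.6064], [0.0, 0.0, 0.0, 1.0]]
top 428.77243294068717 428.77243294068717 274.1572060760475 215.06588827610008 [[0.0074, -0.995, 0.0991, 0.4625], [-0.9997, -0.0095, -0.0207, 0.1393], [0.0215, -0.0989, -0.9949, 0.9677], [0.0, 0.0, 0.0, 1.0]]
```

View pics/scene0.png

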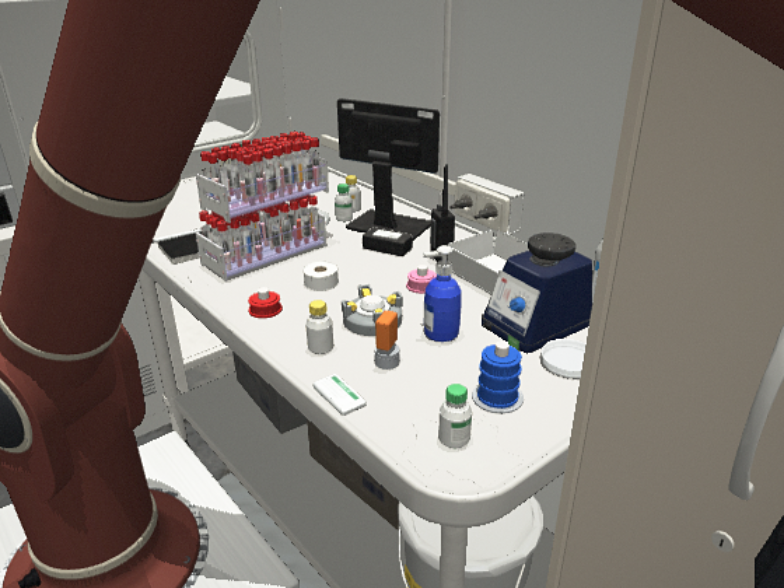

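View pics/top0.png

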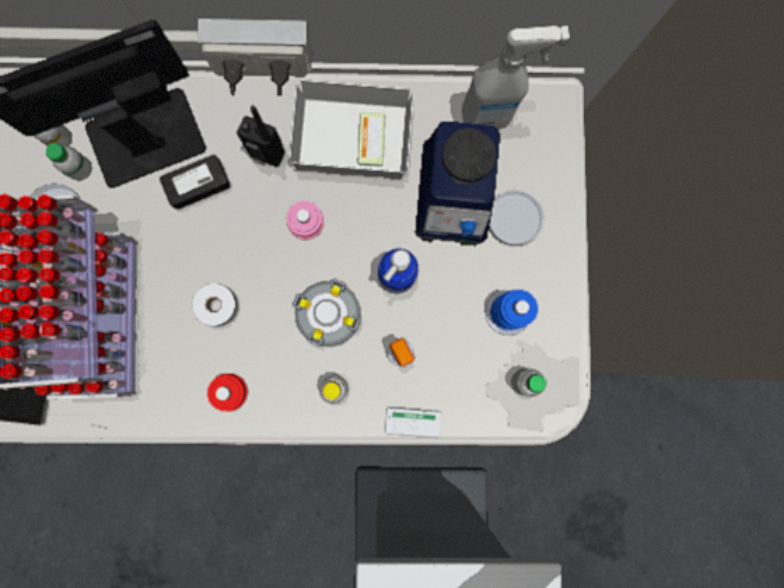

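The scene view shows the blue nested pile at (498,375), the head with yellow catches at (372,310), and the orange tool at (387,340). In the top view they are at (513,309), (327,313) and (400,352).

Cap candidates in the top view are the blue pile (513,309), the red cap (227,392) and the pink cap (304,219). Only the blue pile fits; the blue object at (398,270) is the pump bottle. Next I'll measure and confirm with one crop.

```bash
cat > h.py <<'E'
import numpy as np,cv2
def ray(d,uv):
    T=d['world_from_camera'];v=np.array([(uv[0]-d['cx'])/d['fx'],(uv[1]-d['cy'])/d['fy'],1.])
    return T[:3,3],T[:3,:3]@v
def onz(d,uv,z):
    o,r=ray(d,uv);return o+r*(z-o[2])/r[2]
def px(d,p):
    T=d['world_from_camera'];c=T[:3,:3].T@(np.array(p)-T[:3,3]);return np.array([d['cx']+d['fx']*c[0]/c[2],d['cy']+d['fy']*c[1]/c[2]])
def tri(a,ua,b,ub):
    A=0;B=0
    for d,u in((a,ua),(b,ub)):
        o,r=ray(d,u);r=r/np.linalg.norm(r);P=np.eye(3)-np.outer(r,r);A=A+P;B=B+P@o
    return np.linalg.solve(A,B)
def mask(d,lo,hi,box=None):
    m=cv2.inRange(cv2.cvtColor(d['color'],cv2.COLOR_RGB2HSV),np.array(lo),np.array(hi))
    if box:
        k=np.zeros_like(m);x0,y0,x1,y1=box;k[y0:y1,x0:x1]=255;m&=k
    return m
def blobs(m,amin=8):
    cs,_=cv2.findContours(m,cv2.RETR_EXTERNAL,cv2.CHAIN_APPROX_NONE)
    n,l,s,c=cv2.connectedComponentsWithStats(m)
    return [(s[i],c[i],l==i) for i in range(1,n) if s[i][4]>=amin]
E
cat > m1.py <<'E'
from h import *
t=dict(np.load('top0.npz'));s=dict(np.load('scene0.npz'))
np.set_printoptions(precision=4,suppress=True)
# pile
for nm,d,box in(('top',t,(345,200,390,245)),('scene',s,(335,240,380,300))):
    for st,c,_ in blobs(mask(d,(0,0,120),(180,70,255),box),6): print(nm,'white',st,c,onz(d,c,.094))
    for st,c,_ in blobs(mask(d,(100,120,60),(125,255,255),box),30): print(nm,'blue',st,c,onz(d,c,.075))
for nm,d,box in(('top',t,(205,195,262,252)),('scene',s,(240,200,295,240))):
    for st,c,_ in blobs(mask(d,(20,120,100),(35,255,255),box),4): print(nm,'yel',st,c,onz(d,c,.046))
for nm,d,box in(('top',t,(270,235,300,268)),('scene',s,(262,215,292,255))):
    for st,c,m in blobs(mask(d,(3,150,80),(18,255,255),box),10):
        r=cv2.minAreaRect(np.argwhere(m)[:,::-1].astype(np.float32));print(nm,'or',st,c,onz(d,c,.086),r)
        if nm=='top':print([onz(d,p,.086)[:2] for p in cv2.boxPoints(r)], np.unique(d['color'][m][:,0]//30,return_counts=True))
a=cv2.resize(t['color'][190:270,200:400,::-1],None,fx=3.5,fy=3.5,interpolation=cv2.INTER_CUBIC)
b=cv2.resize(s['color'][190:310,235:385,::-1],None,fx=2.5,fy=2.5,interpolation=cv2.INTER_CUBIC)
o=np.zeros((585,700,3),np.uint8);o[:280]=a;o[285:585,:375]=b;cv2.imwrite('pics/crop0.png',o)
E
python3 m1.py
```

```text
top white [ 345  200   45   45 1178] [367.9287 222.9822] [ 0.535  -0.0716  0.094 ]
top white [368 215  10   9  74] [372.527 219.027] [ 0.5432 -0.0812  0.094 ]
top blue [350 207  34  29 656] [366.0122 221.2027] [ 0.5403 -0.0722  0.075 ]
scene white [ 335  240   45   60 1337] [355.7367 272.6223] [ 0.4742 -0.1364  0.094 ]
scene blue [ 341  246   32   46 1108] [356.3421 269.5722] [ 0.5023 -0.114   0.075 ]
top yel [236 203   7   9  41] [239.2195 207.2439] [0.5705 0.1958 0.046 ]
top yel [214 213   8   8  42] [217.2857 216.4762] [0.55   0.2427 0.046 ]
top yel [245 226   8   7  40] [248.475 228.925] [0.5238 0.1752 0.046 ]
top yel [223 235   8   8  41] [226.4878 238.1951] [0.5035 0.222  0.046 ]
scene yel [259 206   6   6  29] [261.2759 208.2069] [0.5434 0.2362 0.046 ]
scene yel [277 210   6   7  33] [279.6667 213.1212] [0.5623 0.1878 0.046 ]
scene yel [248 216   7   6  25] [251.4  218.12] [0.4956 0.2125 0.046 ]
scene yel [268 221   5   2   9] [269.7778 221.4444] [0.5193 0.172  0.046 ]
top or [279 242  17  19 198] [286.6869 251.1818] [0.4761 0.0947 0.086 ] ((286.8000183105469, 251.10003662109375), (17.88854217529297, 11.180339813232422), 63.43495178222656)
[array([0.4874, 0.1131]), array([0.4978, 0.0925]), array([0.4652, 0.076 ]), array([0.4548, 0.0965])] (array([3, 4, 5, 6, 7], dtype=uint8), array([  5,   8,  11,  30, 144]))
scene or [268 222  16  28 361] [275.6454 235.4072] [0.4512 0.0654 0.086 ] ((275.5, 235.5), (27.0, 15.0), 90.0)
```

View pics/crop0.png

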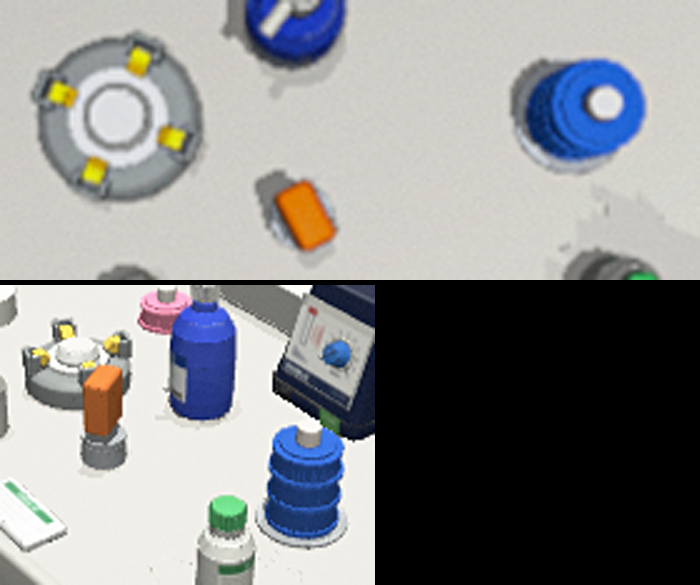

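The crop confirms a blue pile of three caps with a white hub (605,102), the open head at (118,118) and the orange handle at (305,215).

Measured positions:

| Item | Position (m) |
|---|---|
| Hub | (0.543, -0.081) |
| Head | (0.5375, 0.209) |
| Tool | (0.476, 0.095) |

A tall cabinet has its corner near (0.45, -0.28), so I'll retract and swing round inside it.

Request:
{"op": "jog_arm", "data": {"motion": [[[0, 0, 0], [0, -4.4, 0], 4], [[0, 0, 0], [0, -4.4, 0], 4], [[0, 0, 0], [0, -4.4, 0], 4], [[0, 0, 0], [0, -4.4, 0], 4], [[0, 0, 0], [0, -4.4, 0], 4]]}}

```text
t: 0.72
eef_pos: [0.1769, -0.3901, 0.4044]
eef_rot: [-0.0, 0.977, 0.211, -0.0]
force: [-0.2, 0.4, 0.5]
finger_gap: 0.0399
gripper_force: 0.0
```

Request:
{"op": "jog_arm", "data": {"motion": [[[0, 0, 0], [5.4, -0.2, 0], 4], [[0, 0, 0], [5.3, -1.0, 0], 4], [[0, 0, 0], [5.1, -1.7, 0], 4], [[0, 0, 0], [4.9, -2.3, 0], 4], [[0, 0, 0], [4.6, -2.9, 0], 4]]}}

```text
t: 1.35
eef_pos: [0.3756, -0.212, 0.4046]
eef_rot: [0.0, 0.977, 0.211, 0.0]
force: [1.0, 0.0, 0.2]
finger_gap: 0.04
gripper_force: 0.0
```

Request:
{"op": "jog_arm", "data": {"motion": [[[0, 0, 0], [4.2, -3.4, 0], 3], [[0, 0, 0], [3.7, -4.0, 0], 3], [[0, 0, 0], [4.3, 0.8, 1.5], 3], [[0, 0, 0], [4.3, 0.8, 1.5], 3], [[0, 0, 0], [4.3, 0.8, 1.5], 3]]}}

```text
t: 1.98
eef_pos: [0.5445, -0.0814, 0.359]
eef_rot: [0.0, 0.977, 0.211, -0.0]
force: [0.1, 0.6, 1.2]
finger_gap: 0.03
gripper_force: 0.0
```

Run:
```python
from rig import manip,cams
import cv2,numpy as np
d=cams.snapshot("wrist");np.savez('wrist0.npz',**d)
cv2.imwrite('pics/wrist0.png',d['color'][:,:,::-1])
s=manip.state();print(s['t'],s['eef_pos'],s['eef_rot'],s['force'],s['finger_gap'])
print(d['fx'],d['cx'],d['cy'],np.round(d['world_from_camera'],4).tolist())
```

```text
2.025 [ 0.54884825 -0.07893442  0.35676276] [-0.00116483  0.97700156  0.21321858  0.00210405] [ 5.35141066  2.10442035 -0.39479467] 0.030018922653570666
325.19226210127806 276.8758201210361 209.44968706121432 [[0.4135, -0.8748, -0.2523, 0.6092], [-0.9105, -0.3971, -0.1153, -0.053], [0.0007, 0.2774, -0.9607, 0.3285], [0.0, 0.0, 0.0, 1.0]]
```

View pics/wrist0.png

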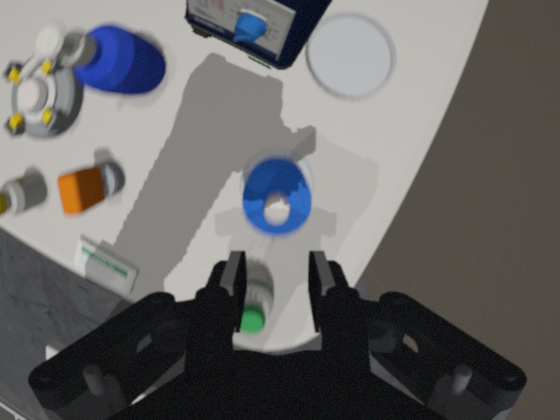

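The wrist view shows the cap pile at (277,195) with its hub at (276,208) between the fingers. The head is at upper left (35,95) and the tool handle at (85,190). I'll measure it settled.

```bash
cat >> h.py <<'E'
def wz(d,uv,z):
    q=np.array([uv[0]-d['cx'],uv[1]-d['cy']])/d['fx'];th=np.linalg.norm(q);k=np.sin(th)/th
    T=d['world_from_camera'];r=T[:3,:3]@np.array([q[0]*k,q[1]*k,np.cos(th)]);o=T[:3,3]
    return o+r*(z-o[2])/r[2]
def yaw(s):
    w,x,y,z=s['eef_rot'];return np.degrees(np.arctan2(2*(x*y+w*z),1-2*(y*y+z*z)))
def totool(s,p):
    a=np.radians(yaw(s));d=np.array(p)[:2]-s['eef_pos'][:2]
    return 100*np.array([d@[np.cos(a),np.sin(a)],d@[np.sin(a),-np.cos(a)]])
def circ(m):
    cs,_=cv2.findContours(m,cv2.RETR_EXTERNAL,cv2.CHAIN_APPROX_NONE);c=max(cs,key=cv2.contourArea)
    return c[:,0,:].astype(float)
def fitc(P):
    A=np.c_[2*P,np.ones(len(P))];x=np.linalg.lstsq(A,(P**2).sum(1),rcond=None)[0]
    return x[:2],np.sqrt(x[2]+x[:2]@x[:2])
E
python3 - <<'E'
from rig import manip,cams
from h import *
np.set_printoptions(precision=4,suppress=True)
d=cams.snapshot("wrist");s=manip.state();print(s['eef_pos'],yaw(s),s['force'])
for st,c,m in blobs(mask(d,(0,0,130),(180,80,255),(262,190,292,225)),20):
    print('hub',st,c,wz(d,c,.094),totool(s,wz(d,c,.094)))
m=mask(d,(100,120,60),(125,255,255),(235,150,320,245))
C=circ(m);P=np.array([wz(d,u,.076)[:2] for u in C])
# disc outline at z .076 : keep lower (near) part, the top one hides lower caps there
c,r=fitc(P[C[:,1]>np.median(C[:,1])]);print('disc',c,r,totool(s,c))
# other: head yellow, orange
for st,c,m in blobs(mask(d,(20,120,100),(35,255,255),(0,50,80,140)),6): print('yel',c,wz(d,c,.042)[:2])
t=dict(np.load('top0.npz'))
C=circ(mask(t,(100,120,60),(125,255,255),(345,200,390,245)));P=np.array([onz(t,u,.076)[:2] for u in C])
k=P@[1,-1]>np.median(P@[1,-1]);print('disc top cam',fitc(P[k]))
E
```

```text
[ 0.5463 -0.0796  0.3573] 24.621157356641913 [-0.7609 -0.3946 -1.6407]
hub [264 211  26  14 296] [276.5811 218.5135] [ 0.5472 -0.0803  0.094 ] [0.0516 0.099 ]
disc [ 0.5453 -0.0811] 0.02744768488222129 [-0.1544  0.0926]
yel [45.2838 77.0135] [0.5698 0.1933]
yel [12.6083 82.7583] [0.5507 0.2424]
yel [ 45.9709 123.767 ] [0.5243 0.1731]
yel [ 14.6507 127.5205] [0.5048 0.2198]
disc top cam (array([ 0.5428, -0.079 ]), np.float64(0.02848012417174314))
```

Request:
{"op": "jog_arm", "data": {"motion": [[[0, 0, 0], [-0.1, 0.1, 3], 3.2], [[0, 0, 0], [0, 0, 3], 3.2], [[0, 0, 0], [0, 0, 2.5], 3.2], [[0, 0, 0], [0, 0, 1.2], 3.2], [[0, 0, 0], [0, 0, 0.2], 3.2]]}}

```text
t: 2.7
eef_pos: [0.5424, -0.0833, 0.2604]
eef_rot: [-0.0, 0.977, 0.211, -0.001]
force: [0.1, 0.8, -0.2]
finger_gap: 0.032
gripper_force: 0.0
```

Run:
```python
from rig import manip,cams
from h import *
d=cams.snapshot("wrist");s=manip.state();print(s['eef_pos'],yaw(s),s['force'])
cv2.imwrite('pics/wrist1.png',cv2.resize(d['color'][160:340,180:380,::-1],None,fx=3,fy=3))
```

```text
[ 0.54276005 -0.08330502  0.26086602] 24.388239344954236 [-0.45606085 -1.17339716 -1.08172567]
```

View pics/wrist1.png

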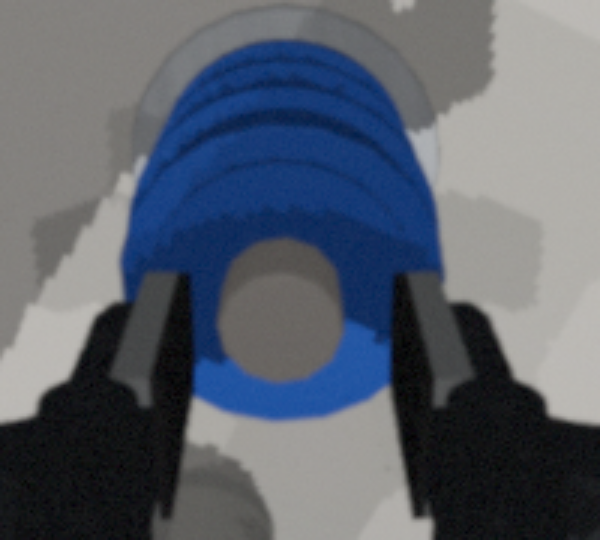

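The view shows the hub top centred near crop (281,318) between the open fingers at (190) and (393), so it sits about 1.5 mm toward tool -y. I'll measure that exactly.

Run:
```python
from rig import manip
from h import *
s=manip.state();im=cv2.imread('pics/wrist1.png')
from rig import cams
d=cams.snapshot("wrist");s=manip.state()
for u in ((273.7,266),(273.7,287.3),(252.7,263),(294.7,263)):
    p=wz(d,u,.094);print(p,totool(s,p))
print(s['eef_pos'])
```

```text
[ 0.54624437 -0.08126608  0.094     ] [ 0.37985488 -0.04945921]
[ 0.53579622 -0.08595663  0.094     ] [-0.76541036 -0.05374226]
[ 0.54359422 -0.07177974  0.094     ] [ 0.53024711 -1.02286575]
[ 0.55165175 -0.08950101  0.094     ] [0.53225541 0.92384111]
[ 0.54298911 -0.0832852   0.26133912]
```

Request:
{"op": "jog_arm", "data": {"motion": [[[0, 0, 0], [0.2, -0.1, 0.3], 3.0], [[0, 0, 0], [0, 0, 0.25], 2.6], [[0, 0, 0], [0, 0, 0], 2.4], [[0, 0, 0], [0, 0, 0], 1.8], [[0, 0, 0], [0, 0, 0], 1.6]], "squeeze": 30}}

```text
t: 3.42
eef_pos: [0.5442, -0.0814, 0.2554]
eef_rot: [-0.0, 0.977, 0.211, 0.0]
force: [-0.4, 0.6, 0.9]
finger_gap: 0.0181
gripper_force: 29.4
```

Request:
{"op": "jog_arm", "data": {"motion": [[[0, 0, 0], [0, 0, 0], 1.5], [[0, 0, 0], [0, 0, 0], 1.5], [[0, 0, 0], [0, 0, 0], 1.5], [[0, 0, 0], [0, 0, 0], 1.5], [[0, 0, 0], [0, 0, 0], 1.5]]}}

```text
t: 4.05
eef_pos: [0.5443, -0.0814, 0.2553]
eef_rot: [-0.0, 0.977, 0.211, 0.0]
force: [-0.7, -0.1, 3.0]
finger_gap: 0.0182
gripper_force: 29.5
```

Request:
{"op": "jog_arm", "data": {"motion": [[[0, 0, 0], [0, 0, -1.0], 1.5], [[0, 0, 0], [0, 0, -3.0], 1.5], [[0, 0, 0], [0, 0, -3.5], 1.5], [[0, 0, 0], [0, 0, -4.0], 1.5], [[0, 0, 0], [0, 0, -3], 1.5]]}}

```text
t: 4.68
eef_pos: [0.5442, -0.0815, 0.4025]
eef_rot: [0.0, 0.977, 0.211, 0.001]
force: [-0.5, -0.4, -0.6]
finger_gap: 0.0183
gripper_force: 29.4
```

Run:
```python
from rig import manip,cams
from h import *
cams.snapshot("wrist");cams.snapshot("wrist")
d=cams.snapshot("scene");w=cams.snapshot("wrist");s=manip.state();print(s['t'],s['eef_pos'],yaw(s),s['force'],s['finger_gap'],s['gripper_force'])
o=np.zeros((560,800,3),np.uint8);a=cv2.resize(d['color'][130:310,200:400,::-1],(400,360));o[:360,:400]=a
o[:360,400:]=cv2.resize(w['color'][150:330,180:380,::-1],(400,360))
cv2.imwrite('pics/lift.png',o[:360]);np.savez('wl.npz',**w)
```

```text
4.875 [ 0.54392976 -0.08156099  0.40048987] 24.383698957087518 [-0.9066552   0.42422268  0.26781661] 0.018271743688601974 29.365679025650024
```

View pics/lift.png

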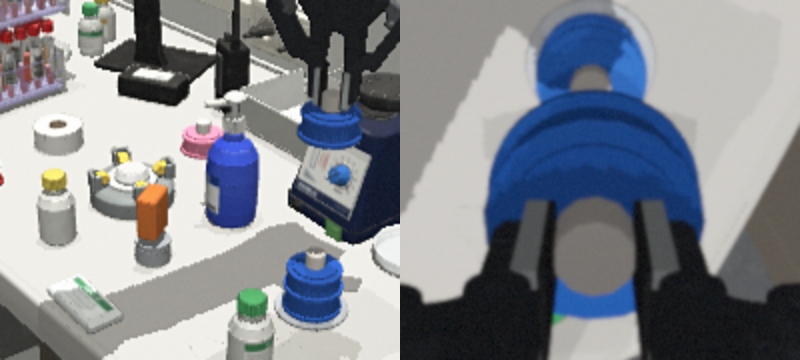

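One cap was lifted level, shown at crop (595,245), and two remain in the pile at (310,290). Next I'll measure the cap's offset in the hand and the head centre.

Run:
```python
from rig import manip
from h import *
np.set_printoptions(precision=4,suppress=True)
w=dict(np.load('wl.npz'));s=manip.state();u=s['eef_pos'][2]-.2033
for p,z,r in(((278,298),.042,.01),((278,308),.024,.0285),((278,308),.026,.0225)):
    print(totool(s,wz(w,p,u+z))+[r*100,0])
for lo,hi,z,r in(((100,120,40),(125,255,255),.024,.0285),):
    C=circ(mask(w,lo,hi,(180,190,380,330)));P=np.array([totool(s,wz(w,q,u+z)) for q in C])
    for k in(P[:,0]<-1.5,(P[:,0]<1.5)):
        if k.sum()>5:print('disc',fitc(P[k]),k.sum(),P[:,0].min())
# head from top: outer base rim circle z? yellow pairs
t=dict(np.load('top0.npz'))
# seat/base contour: grey ring
y=[c for st,c,_ in blobs(mask(t,(20,120,100),(35,255,255),(205,195,262,252)),4)]
for z in(.040,.044):print('head',np.mean([onz(t,c,z) for c in y],0))
b=[c for st,c,_ in blobs(mask(t,(108,120,30),(128,255,255),(262,172,310,215)),30)];print('bottle',[onz(t,c,.11) for c in b])
```

```text
[0.0012 0.2135]
[0.1    0.2278]
[-0.369   0.2264]
disc (array([-0.6422,  0.1581]), np.float64(2.345962893923809)) 207 -0.42793076003138253
head [0.5374 0.2094 0.04  ]
head [0.5371 0.2091 0.044 ]
bottle [array([0.5895, 0.1022, 0.11  ])]
```

Request:
{"op": "jog_arm", "data": {"motion": [[[0, 0, 0], [0.9, -4.0, 0], 1.5], [[0, 0, 0], [0.9, -6.0, 0], 1.5], [[0, 0, 0], [0.9, -6.0, 0], 1.5], [[0, 0, 0], [0.9, -6.0, 0], 1.5], [[0, 0, 0], [0.8, -4.7, 0], 1.5]]}}

```text
t: 5.5
eef_pos: [0.4725, 0.1822, 0.3987]
eef_rot: [-0.0, 0.977, 0.212, -0.002]
force: [0.7, 0.6, -1.4]
finger_gap: 0.0184
gripper_force: 29.4
```

Run:
```python
from rig import manip,cams
from h import *
np.set_printoptions(precision=4,suppress=True)
for i in range(3): cams.snapshot("wrist")
w=cams.snapshot("wrist");s=manip.state();print(s['t'],s['eef_pos'],yaw(s),s['finger_gap'])
y=[(c,wz(w,c,.042)[:2]) for st,c,_ in blobs(mask(w,(20,120,100),(35,255,255)),15)]
for q in y:print(q)
c=np.mean([q[1] for q in y if np.linalg.norm(q[1]-[.537,.209])<.06],0);print(c,totool(s,c),totool(s,(.5375,.2092)))
np.savez('wh.npz',**w);cv2.imwrite('pics/wh.png',w['color'][:,:,::-1])
```

```text
5.7 [0.4733 0.1805 0.3989] 24.55389550050858 0.018503452939540824
(array([255.0856,  91.7701]), array([0.5511, 0.2423]))
(array([306.5784,  92.7784]), array([0.5717, 0.1958]))
(array([254.5815, 142.2826]), array([0.5046, 0.2217]))
(array([305.3242, 143.1978]), array([0.5252, 0.1752]))
[0.5382 0.2088] [7.0735 0.1189] [7.0302 0.0528]
```

Request:
{"op": "jog_arm", "data": {"motion": [[[0, 0, 0], [3.5, 0, 0], 1.5], [[0, 0, 0], [3.5, 0, 0], 1.5], [[0, 0, 0], [0, 0, 4], 1.5], [[0, 0, 0], [0, 0, 4], 1.5], [[0, 0, 0], [0, 0, 3.5], 1.5]]}}

```text
t: 6.32
eef_pos: [0.5382, 0.206, 0.2827]
eef_rot: [0.001, 0.978, 0.209, -0.001]
force: [0.9, 0.1, -0.8]
finger_gap: 0.0182
gripper_force: 29.4
```

Request:
{"op": "jog_arm", "data": {"motion": [[[0, 0, 0], [0, 0, 1.2], 1.5], [[0, 0, 0], [0, 0, 0.8], 1.5], [[0, 0, 0], [0, 0, 0.5], 1.5], [[0, 0, 0], [0, 0, 0.3], 1.5], [[0, 0, 0], [0, 0, 0], 1.5]]}}

```text
t: 6.95
eef_pos: [0.5379, 0.2089, 0.2578]
eef_rot: [-0.0, 0.977, 0.211, 0.0]
force: [0.4, -1.1, 0.6]
finger_gap: 0.0186
gripper_force: 29.4
```

Run:
```python
from rig import manip,cams
from h import *
cams.snapshot("wrist")
w=cams.snapshot("wrist");d=cams.snapshot("scene");t=cams.snapshot("top");s=manip.state();print(s['t'],s['eef_pos'],yaw(s),s['force'],s['finger_gap'])
o=np.zeros((400,800,3),np.uint8);o[:,:400]=cv2.resize(d['color'][160:260,220:320,::-1],(400,400));o[:,400:]=cv2.resize(w['color'][130:330,180:380,::-1],(400,400))
cv2.imwrite('pics/place.png',o)
```

```text
7.15 [0.53784029 0.20893626 0.25767072] 24.403049358624482 [-0.37954738 -0.61572939  0.21040596] 0.018084669648834338
```

View pics/place.png

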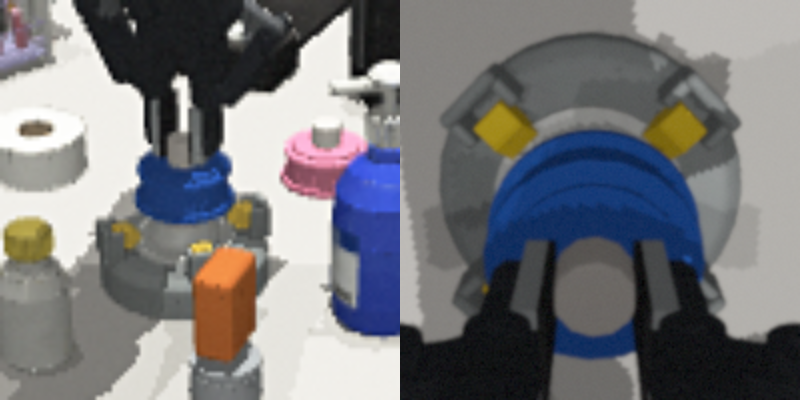

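The cap sits level just above the four catches, with posts at (505,130) and (676,130) and the cap midline at 594, so it is off by about 1 mm. I'll correct that and lower slowly.

Request:
{"op": "jog_arm", "data": {"motion": [[[0, 0, 0], [-0.05, -0.08, 0.4], 1.5], [[0, 0, 0], [0, 0, 0.3], 1.5], [[0, 0, 0], [0, 0, 0.3], 1.5], [[0, 0, 0], [0, 0, 0.2], 1.5], [[0, 0, 0], [0, 0, 0], 1.5]]}}

```text
t: 7.78
eef_pos: [0.5369, 0.2093, 0.245]
eef_rot: [0.0, 0.977, 0.211, -0.0]
force: [-0.6, 0.2, 0.3]
finger_gap: 0.0179
gripper_force: 29.4
```

Run:
```python
from rig import manip,cams
cams.snapshot("wrist");a=[]
for i in range(3):
    cams.snapshot("wrist");a.append(manip.state()['force'])
s=manip.state();print(s['t'],s['eef_pos'],a)
```

```text
7.975 [0.53702509 0.20937282 0.24536891] [array([ 0.07392753, -0.10656318, -0.60812502]), array([-0.08526737, -0.66107895, -0.41076769]), array([ 0.12157042, -0.07322782, -1.83790768])]
```

Request:
{"op": "jog_arm", "data": {"motion": [[[0, 0, 0], [0, 0, 0.1], 1.5], [[0, 0, 0], [0, 0, 0.1], 1.5], [[0, 0, 0], [0, 0, 0], 1.5], [[0, 0, 0], [0, 0, 0], 1.5], [[0, 0, 0], [0, 0, 0], 1.5]]}}

```text
t: 8.6
eef_pos: [0.537, 0.2094, 0.2433]
eef_rot: [-0.0, 0.977, 0.211, 0.0]
force: [0.3, -0.2, 0.3]
finger_gap: 0.0181
gripper_force: 29.4
```

Request:
{"op": "jog_arm", "data": {"motion": [[[0, 0, 0], [0, 0, 0], 2.0], [[0, 0, 0], [0, 0, 0], 2.4], [[0, 0, 0], [0, 0, 0], 3.0], [[0, 0, 0], [0, 0, 0], 3.4], [[0, 0, 0], [0, 0, 0], 3.4]]}}

```text
t: 9.22
eef_pos: [0.537, 0.2093, 0.2433]
eef_rot: [-0.0, 0.977, 0.211, 0.0]
force: [0.9, -0.4, 0.5]
finger_gap: 0.034
gripper_force: 0.0
```

Request:
{"op": "jog_arm", "data": {"motion": [[[0, 0, 0], [0, 0, -1.0], 3.4], [[0, 0, 0], [0, 0, -2.5], 3.4], [[0, 0, 0], [0, 0, -4], 3.4], [[0, 0, 0], [0, 0, -4], 3.4], [[0, 0, 0], [0, 0, -3.5], 3.4]]}}

```text
t: 9.85
eef_pos: [0.5368, 0.2093, 0.3957]
eef_rot: [-0.0, 0.977, 0.211, 0.001]
force: [0.5, -0.1, 1.0]
finger_gap: 0.0336
gripper_force: 0.0
```

Run:
```python
from rig import manip,cams
from h import *
np.set_printoptions(precision=4,suppress=True)
cams.snapshot("wrist")
cams.snapshot("wrist")
w=cams.snapshot("wrist");d=cams.snapshot("scene");s=manip.state();print(s['t'],s['eef_pos'],yaw(s),s['force'],s['finger_gap'])
o=np.zeros((400,800,3),np.uint8);o[:,:400]=cv2.resize(d['color'][160:260,220:320,::-1],(400,400));o[:,400:]=cv2.resize(w['color'][130:330,180:380,::-1],(400,400))
cv2.imwrite('pics/placed.png',o);np.savez('wp.npz',**w)
y=[wz(w,c,.042)[:2] for st,c,_ in blobs(mask(w,(20,120,70),(35,255,255)),10)];print(y)
C=circ(mask(w,(100,120,40),(125,255,255),(180,130,380,330)));print('disc',fitc(np.array([wz(w,q,.063)[:2] for q in C])))
```

```text
10.05 [0.5368 0.2093 0.3943] 24.3991278886085 [-1.0317 -0.0296 -1.1486] 0.03392364848839969
[array([0.5515, 0.2433]), array([0.5724, 0.1965]), array([0.5019, 0.2236]), array([0.524 , 0.1728]), array([0.4409, 0.1985]), array([0.399 , 0.1863])]
disc (array([0.5393, 0.2096]), np.float64(0.028423260187557583))
```

View pics/placed.png

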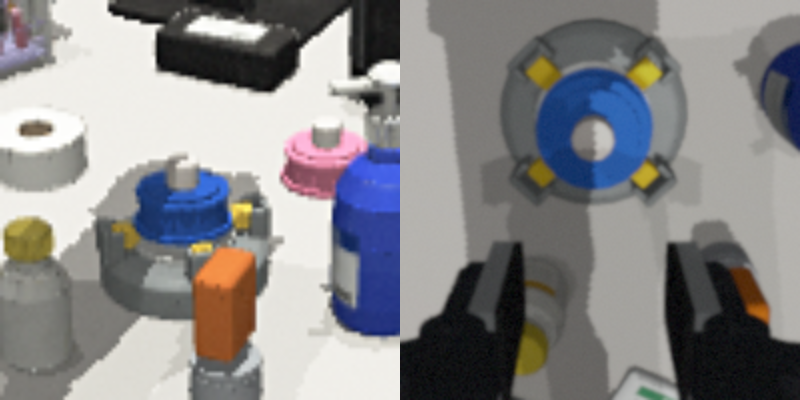

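The cap rests level and centred on the catches: the disc is at (594,128), with the four yellow catches evenly round it. Now the seating tool.

Request:
{"op": "jog_arm", "data": {"motion": [[[0, 0, 0], [-2.5, 2.0, 0], 4], [[0, 0, 0], [-2.5, 2.0, 0], 5], [[0, 0, 0], [-2.6, 2.0, 1], 5], [[0, 0, 0], [-2.6, 1.9, 1], 5], [[0, 0, 0], [0, 0, 1], 5]]}}

```text
t: 10.68
eef_pos: [0.4754, 0.0926, 0.3618]
eef_rot: [0.001, 0.978, 0.209, -0.002]
force: [-0.0, 0.8, -0.7]
finger_gap: 0.0502
gripper_force: 0.0
```

```bash
cat > mt.py <<'E'
from rig import manip,cams
from h import *
np.set_printoptions(precision=4,suppress=True)
for i in range(3):cams.snapshot("wrist")
w=cams.snapshot("wrist");s=manip.state();print(s['t'],s['eef_pos'],yaw(s),s['finger_gap'])
cv2.imwrite('pics/wt.png',cv2.resize(w['color'][130:350,160:400,::-1],None,fx=2.5,fy=2.5))
hsv=cv2.cvtColor(w['color'],cv2.COLOR_RGB2HSV)
for st,c,m in blobs(mask(w,(3,150,50),(18,255,255)),60):
    print(st,c,np.percentile(hsv[m][:,2],[10,30,50,70,90]))
    P=np.array([wz(w,(q[1],q[0]),.086)[:2] for q in np.argwhere(m)],np.float32)*1000
    r=cv2.minAreaRect(P);print(r)
t=cams.snapshot("top")
np.savez('wt.npz',**w)
E
python3 mt.py
```

```text
10.875 [0.477  0.0963 0.3629] 24.492238748979418 0.04989854273491959
[ 263  175   31   57 1477] [278.0928 203.3758] [ 91.  131.8 171.  179.  195. ]
((481.35919189453125, 96.20598602294922), (45.09011459350586, 21.784482955932617), 28.48758316040039)
```

View pics/wt.png

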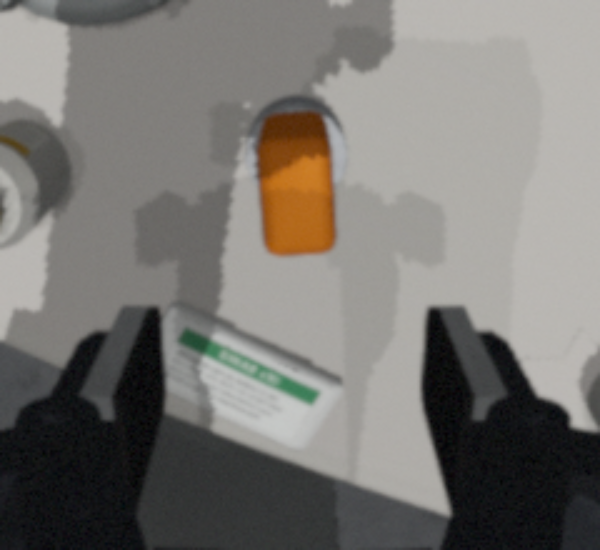

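The orange handle top spans about (262–335, 150–253) and is slightly turned; the swab pack lies below it at (260,370). I'll work out its yaw and centre from the edges.

Run:
```python
from rig import manip
from h import *
np.set_printoptions(precision=2,suppress=True)
w=dict(np.load('wt.npz'));s=manip.state()
m=mask(w,(3,150,50),(18,255,255),(255,160,300,240));rows=np.arange(206,228);L=[];R=[]
for r in rows:
    c=np.flatnonzero(m[r]);L.append(totool(s,wz(w,(c[0]-.5,r),.086)));R.append(totool(s,wz(w,(c[-1]+.5,r),.086)))
L=np.array(L);R=np.array(R)
for e in(L,R):
    p=np.polyfit(e[:,0],e[:,1],1);print('edge slope deg',np.degrees(np.arctan(p[0])),'y at x0',p[1],e[[0,-1]])
r=np.flatnonzero(m[:,278])[-1];print('near',totool(s,wz(w,(278,r+.5),.086)))
t=dict(np.load('top0.npz'))
m=mask(t,(3,150,150),(18,255,255),(270,235,300,268))
P=np.array([onz(t,(q[1],q[0]),.086)[:2] for q in np.argwhere(m)],np.float32)*1000;print(cv2.minAreaRect(P))
```

```text
edge slope deg -3.6232862939864385 y at x0 -0.8701391591749699 [[ 0.18 -0.87]
 [-1.57 -0.73]]
edge slope deg -2.264649752284168 y at x0 1.3304507247780124 [[ 0.17  1.33]
 [-1.57  1.36]]
near [-1.87  0.19]
((476.4854736328125, 94.11441040039062), (36.87775802612305, 21.289003372192383), 29.062944412231445)
```

Request:
{"op": "jog_arm", "data": {"motion": [[[0, 0, -3], [0.1, 0.15, 3], 5], [[0, 0, 0], [0, 0, 4], 5], [[0, 0, 0], [0, 0, 4], 5], [[0, 0, 0], [0, 0, 2.5], 5], [[0, 0, 0], [0, 0, 1.0], 5]]}}

```text
t: 11.55
eef_pos: [0.4784, 0.0952, 0.2171]
eef_rot: [-0.0, 0.971, 0.238, -0.001]
force: [0.6, -0.3, -0.4]
finger_gap: 0.0501
gripper_force: 0.0
```

Request:
{"op": "jog_arm", "data": {"motion": [[[0, 0, 0], [0, 0, 0], 4], [[0, 0, 0], [0, 0, 0], 3.2], [[0, 0, 0], [0, 0, 0], 2.8], [[0, 0, 0], [0, 0, 0], 2.4], [[0, 0, 0], [0, 0, 0], 2]], "squeeze": 60}}

```text
t: 12.18
eef_pos: [0.4784, 0.0949, 0.219]
eef_rot: [-0.0, 0.971, 0.237, 0.001]
force: [-0.9, 1.5, 7.7]
finger_gap: 0.0233
gripper_force: 58.8
```

Request:
{"op": "jog_arm", "data": {"motion": [[[0, 0, 0], [0, 0, 0], 1.5], [[0, 0, 0], [0, 0, 0], 1.5], [[0, 0, 0], [0, 0, 0], 1.5], [[0, 0, 0], [0, 0, 0], 1.5], [[0, 0, 0], [0, 0, 0], 1.5]]}}

```text
t: 12.8
eef_pos: [0.4783, 0.0949, 0.219]
eef_rot: [-0.0, 0.971, 0.237, 0.001]
force: [-1.0, 2.2, 6.0]
finger_gap: 0.0233
gripper_force: 58.8
```

Request:
{"op": "jog_arm", "data": {"motion": [[[0, 0, 0], [0, 0, -1], 1.5], [[0, 0, 0], [0, 0, -3], 1.5], [[0, 0, 0], [0, 0, -3.5], 1.5], [[0, 0, 0], [0, 0, -3.5], 1.5], [[0, 0, 0], [0, 0, -2.5], 1.5]]}}

```text
t: 13.42
eef_pos: [0.478, 0.0937, 0.3547]
eef_rot: [0.0, 0.972, 0.236, 0.0]
force: [-0.8, 0.4, -2.4]
finger_gap: 0.0233
gripper_force: 59.1
```

Request:
{"op": "jog_arm", "data": {"motion": [[[0, 0, 0], [1.5, -1, 0], 1.5], [[0, 0, 0], [3, -2.2, 0], 1.5], [[0, 0, 0], [3, -2.2, 0], 1.5], [[0, 0, 0], [3, -2.0, 0], 1.5], [[0, 0, 0], [0, 0, 0], 1.5]]}}

```text
t: 14.05
eef_pos: [0.5375, 0.2127, 0.3513]
eef_rot: [-0.002, 0.971, 0.24, -0.001]
force: [-0.4, -0.1, -2.6]
finger_gap: 0.0235
gripper_force: 59.1
```

Run:
```python
from rig import manip,cams
from h import *
np.set_printoptions(precision=4,suppress=True)
cams.snapshot("wrist");cams.snapshot("wrist")
w=cams.snapshot("wrist");d=cams.snapshot("scene");s=manip.state();print(s['t'],s['eef_pos'],yaw(s),s['eef_rot'],s['force'],s['finger_gap'])
o=np.zeros((400,800,3),np.uint8);o[:,:400]=cv2.resize(d['color'][130:250,210:330,::-1],(400,400));o[:,400:]=cv2.resize(w['color'][130:330,180:380,::-1],(400,400))
cv2.imwrite('pics/tool.png',o);np.savez('wtl.npz',**w)
f=s['eef_pos'][2]-.219
m=mask(w,(3,150,40),(18,255,255),(240,130,320,330))
for c in(270,274,278,282):
    r=np.flatnonzero(m[:,c])[-1];print('near',r,totool(s,wz(w,(c,r+.5),f+.086)))
y=[wz(w,c,.042)[:2] for st,c,_ in blobs(mask(w,(20,120,70),(35,255,255)),10)];print(y)
```

```text
14.25 [0.5371 0.2074 0.3521] 27.337575364619813 [ 0.0007  0.9717  0.2363 -0.0014] [ 1.0252  0.5623 -3.2189] 0.02320853283235267
near 329 [-0.6787 -0.2895]
near 329 [-0.6777 -0.1356]
near 329 [-0.6773  0.0183]
near 329 [-0.6774  0.1721]
[array([0.5517, 0.2432]), array([0.5726, 0.1966]), array([0.5022, 0.2247]), array([0.5279, 0.1707])]
```

View pics/tool.png

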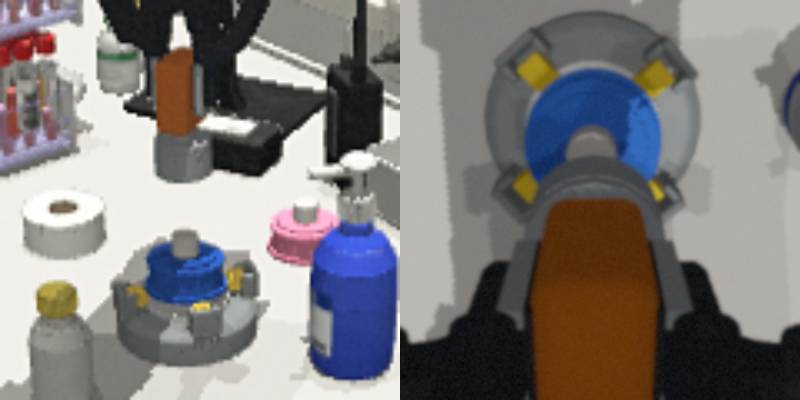

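The tool hangs upright at (180,115), above the cap at (185,275). That uses all ten pictures, so the rest is by numbers. Next is the handle's offset along tool x.

Run:
```python
from rig import manip
from h import *
np.set_printoptions(precision=3,suppress=True)
w=dict(np.load('wtl.npz'));s=manip.state();f=s['eef_pos'][2]-.219
m=mask(w,(3,150,30),(18,255,255),(240,130,320,420));V=cv2.cvtColor(w['color'],cv2.COLOR_RGB2HSV)[:,:,2]
c=278;rr=np.flatnonzero(m[:,c]);print(rr[0],rr[-1],V[rr,c])
print('near',totool(s,wz(w,(c,rr[-1]+.5),f+.086)))
for k in(270,276):print(k,totool(s,wz(w,(c,k),f+.086)))
print('front bottom edge', totool(s,wz(w,(c,rr[0]),f+.034)))
# hub of cap on catches, target
print('cap target', totool(s,(.5375,.2095)),'head yel',totool(s,(.5380,.2090)))
# widths for y
for r in(290,310,325):
    q=np.flatnonzero(m[r]);print(totool(s,wz(w,(q[0]-.5,r),f+.086)),totool(s,wz(w,(q[-1]+.5,r),f+.086)))
```

```text
230 351 [ 90  89  90  88  86  88  88  84  88  85  87  86  84  86  88  89  88  88
  88  85  88  88  86  86  89  87  88  85  87  88  87  87  85  85  89  87
  89  88  90  93  93  96  99 102 102 101 103 104 106 104 105 105 105 107
 108 108 107 107 107 105 105 108 107 108 106 108 107 105 107 106 106 107
 107 107 103 104 102 106 107 106 106 105 106 108 105 106 106 104 106 109
 107 107 107 105 103 104 106 106 104 106 105 106 105 104 104 105 105 105
 106 108 107 103 106 106 104 104 104 105 101 105 101  98]
near [-1.829  0.023]
270 [1.935 0.007]
276 [1.697 0.008]
front bottom edge [1.539 0.03 ]
cap target [ 0.129 -0.169] head yel [ 0.151 -0.102]
[ 1.109 -1.159] [1.114 1.109]
[ 0.232 -1.158] [0.237 1.113]
[-0.474 -1.149] [-0.47   1.108]
```

Request:
{"op": "jog_arm", "data": {"motion": [[[0, 0, 0], [0.1, -0.17, 0], 1.5], [[0, 0, 0], [0, 0, 1.5], 1.5], [[0, 0, 0], [0, 0, 1.5], 1.5], [[0, 0, 0], [0, 0, 1.0], 1.5], [[0, 0, 0], [0, 0, 0], 1.5]]}}

```text
t: 14.88
eef_pos: [0.5372, 0.2101, 0.3118]
eef_rot: [0.0, 0.972, 0.237, -0.001]
force: [0.6, -0.3, -2.4]
finger_gap: 0.0232
gripper_force: 59.3
```

Run:
```python
from rig import manip,cams
from h import *
np.set_printoptions(precision=4,suppress=True)
cams.snapshot("wrist");F=[]
d=cams.snapshot("scene")
for i in range(3):cams.snapshot("wrist");F.append(manip.state()['force'])
s=manip.state();print(s['t'],s['eef_pos'],yaw(s),np.mean(F,0),totool(s,(.5375,.2095)))
# scene cam: handle column vs cap disc column, at their depths
m=mask(d,(3,150,40),(18,255,255),(235,120,300,240));rows,cols=np.nonzero(m);print('orange',[(r,np.flatnonzero(m[r])[[0,-1]]) for r in np.unique(rows)[::6]])
b=mask(d,(100,120,40),(118,255,255),(235,180,290,240));rows,_=np.nonzero(b);print('blue',[(r,np.flatnonzero(b[r])[[0,-1]]) for r in np.unique(rows)[::4]])
f=s['eef_pos'][2]-.219
for p in((.5375,.2095,.063),(.5375,.2095,.039),tuple(s['eef_pos'][:2])+(f+.05,)):print(px(d,p))
```

```text
15.125 [0.5377 0.2104 0.3138] 27.401338852429106 [ 0.2639  0.0182 -2.4913] [-0.0643  0.0735]
orange [(np.int64(160), array([262, 266])), (np.int64(166), array([257, 266])), (np.int64(172), array([257, 267])), (np.int64(178), array([257, 267])), (np.int64(184), array([258, 266]))]
blue [(np.int64(203), array([258, 271])), (np.int64(207), array([254, 276])), (np.int64(211), array([255, 275])), (np.int64(215), array([253, 277])), (np.int64(219), array([256, 273]))]
[265.9116 206.849 ]
[266.1276 215.5175]
[264.968  175.7284]
```

Request:
{"op": "jog_arm", "data": {"motion": [[[0, 0, 0], [-0.06, 0.07, 1.0], 1.5], [[0, 0, 0], [0, 0, 0.8], 1.5], [[0, 0, 0], [0, 0, 0.6], 1.5], [[0, 0, 0], [0, 0, 0.2], 1.5], [[0, 0, 0], [0, 0, 0], 1.5]]}}

```text
t: 15.75
eef_pos: [0.5373, 0.2094, 0.2871]
eef_rot: [-0.0, 0.972, 0.237, -0.0]
force: [1.0, -0.6, -3.2]
finger_gap: 0.0233
gripper_force: 59.3
```

Request:
{"op": "jog_arm", "data": {"motion": [[[0, 0, 0], [0, 0, 0.1], 1.5], [[0, 0, 0], [0, 0, 0.1], 1.5], [[0, 0, 0], [0, 0, 0.1], 1.5], [[0, 0, 0], [0, 0, 0], 1.5], [[0, 0, 0], [0, 0, 0], 1.5]]}}

```text
t: 16.38
eef_pos: [0.5373, 0.2094, 0.2844]
eef_rot: [-0.0, 0.972, 0.237, 0.0]
force: [0.9, -0.4, -1.5]
finger_gap: 0.023
gripper_force: 59.5
```

Right at the expected contact height (0.284). Now pressing in small steps.

Request:
{"op": "jog_arm", "data": {"motion": [[[0, 0, 0], [0, 0, 0.1], 1.5], [[0, 0, 0], [0, 0, 0.1], 1.5], [[0, 0, 0], [0, 0, 0.1], 1.5], [[0, 0, 0], [0, 0, 0.1], 1.5], [[0, 0, 0], [0, 0, 0], 1.5]]}}

```text
t: 17.0
eef_pos: [0.5376, 0.2096, 0.2819]
eef_rot: [-0.0, 0.972, 0.237, 0.001]
force: [-2.0, -1.1, 9.3]
finger_gap: 0.0234
gripper_force: 61.0
```

Request:
{"op": "jog_arm", "data": {"motion": [[[0, 0, 0], [0, 0, 0.1], 1.5], [[0, 0, 0], [0, 0, 0.1], 1.5], [[0, 0, 0], [0, 0, 0.1], 1.5], [[0, 0, 0], [0, 0, 0.1], 1.5], [[0, 0, 0], [0, 0, 0], 1.5]]}}

```text
t: 17.62
eef_pos: [0.537, 0.2093, 0.2752]
eef_rot: [0.0, 0.972, 0.237, -0.001]
force: [-0.3, 0.6, -2.3]
finger_gap: 0.0235
gripper_force: 59.5
```

Request:
{"op": "jog_arm", "data": {"motion": [[[0, 0, 0], [0, 0, 0.1], 1.5], [[0, 0, 0], [0, 0, 0.1], 1.5], [[0, 0, 0], [0, 0, 0.1], 1.5], [[0, 0, 0], [0, 0, 0.1], 1.5], [[0, 0, 0], [0, 0, 0], 1.5]]}}

```text
t: 18.25
eef_pos: [0.5369, 0.2094, 0.275]
eef_rot: [0.0, 0.972, 0.237, -0.0]
force: [-6.0, -2.4, 17.4]
finger_gap: 0.0233
gripper_force: 62.2
```

The hard stop came at exactly seat height (cap underside 0.030) under about 20 N, so the cap is home. Lifting the tool and returning it to its original spot.

Request:
{"op": "jog_arm", "data": {"motion": [[[0, 0, 0], [0, 0, -1], 1.5], [[0, 0, 0], [0, 0, -2.0], 1.5], [[0, 0, 0], [0, 0, -2.5], 1.5], [[0, 0, 0], [0, 0, -2], 1.5], [[0, 0, 0], [0, 0, -0.8], 1.5]]}}

```text
t: 18.88
eef_pos: [0.5376, 0.2095, 0.356]
eef_rot: [-0.0, 0.972, 0.237, 0.001]
force: [0.2, 0.9, -2.9]
finger_gap: 0.0229
gripper_force: 59.3
```

Request:
{"op": "jog_arm", "data": {"motion": [[[0, 0, 0], [-2, 1.5, 0], 1.5], [[0, 0, 0], [-3, 2.2, 0], 1.5], [[0, 0, 0], [-3, 2.2, 0], 1.5], [[0, 0, 0], [-2.5, 1.5, 0], 1.5], [[0, 0, 0], [0, 0, 0], 1.5]]}}

```text
t: 19.5
eef_pos: [0.477, 0.0928, 0.3544]
eef_rot: [0.001, 0.972, 0.235, -0.002]
force: [0.1, 0.2, -3.3]
finger_gap: 0.0235
gripper_force: 59.4
```

```bash
cat > chk.py <<'E'
from rig import manip,cams
from h import *
np.set_printoptions(precision=4,suppress=True)
cams.snapshot("wrist");cams.snapshot("wrist")
d=cams.snapshot("scene");t=cams.snapshot("top");s=manip.state();print(s['t'],s['eef_pos'],s['eef_rot'],yaw(s),s['force'],s['finger_gap'])
b=mask(d,(100,120,40),(118,255,255),(235,180,290,240));print('blue scene',cv2.boundingRect(b))
for z in(.030,.039):print(z,'bottom px',px(d,(.5375,.2095,z)),'disc top',px(d,(.5375,.2095,z+.024)),'hub top',px(d,(.5375,.2095,z+.042)))
h=mask(d,(0,0,150),(180,60,255),(257,180,275,212));print([(st,c) for st,c,_ in blobs(h,10)])
for st,c,_ in blobs(mask(t,(100,120,40),(118,255,255)),60):print('blue top',st,c,onz(t,c,.054))
E
python3 chk.py
```

```text
19.7 [0.4786 0.0964 0.3551] [-0.0005  0.9714  0.2376  0.0004] 27.487975845364804 [ 0.3998  0.5812 -2.6063] 0.023668013811759123
blue scene (254, 205, 25, 20)
0.03 bottom px [266.2074 218.7218] disc top [265.9931 210.121 ] hub top [265.8294 203.5511]
0.039 bottom px [266.1276 215.5175] disc top [265.9116 206.849 ] hub top [265.7466 200.2269]
[(array([257, 180,  11,  26, 230], dtype=int32), array([261.2043, 192.0391]))]
blue top [304  88  52  62 846] [323.5579 117.7849] [0.7693 0.0134 0.054 ]
blue top [314 158  28  14 165] [331.4182 165.0909] [ 0.6638 -0.0033  0.054 ]
blue top [270 178  28  30 417] [283.7866 194.6379] [0.5979 0.0999 0.054 ]
blue top [350 208  31  28 572] [364.6416 221.8042] [ 0.5408 -0.0742  0.054 ]
blue top [219 210  28  27 484] [233.0083 222.6983] [0.5363 0.208  0.054 ]
```

Request:
{"op": "jog_arm", "data": {"motion": [[[0, 0, 0], [0, 0.1, 3], 1.5], [[0, 0, 0], [0, 0, 4], 1.5], [[0, 0, 0], [0, 0, 3.5], 1.5], [[0, 0, 0], [0, 0, 1.5], 1.5], [[0, 0, 0], [0, 0, 0.8], 1.5]]}}

```text
t: 20.32
eef_pos: [0.4791, 0.0952, 0.2268]
eef_rot: [-0.0, 0.971, 0.237, 0.0]
force: [-0.5, -0.2, -2.5]
finger_gap: 0.0235
gripper_force: 59.2
```

Request:
{"op": "jog_arm", "data": {"motion": [[[0, 0, 0], [0, 0, 0.4], 1.5], [[0, 0, 0], [0, 0, 0.2], 1.5], [[0, 0, 0], [0, 0, 0.1], 1.5], [[0, 0, 0], [0, 0, 0], 1.5], [[0, 0, 0], [0, 0, 0], 1.5]]}}

```text
t: 20.95
eef_pos: [0.4787, 0.0945, 0.2205]
eef_rot: [-0.0, 0.972, 0.237, 0.0]
force: [-0.2, -0.0, -2.4]
finger_gap: 0.0233
gripper_force: 59.2
```

Request:
{"op": "jog_arm", "data": {"motion": [[[0, 0, 0], [0, 0, 0.1], 1.5], [[0, 0, 0], [0, 0, 0.1], 1.5], [[0, 0, 0], [0, 0, 0], 1.5], [[0, 0, 0], [0, 0, 0], 1.5], [[0, 0, 0], [0, 0, 0], 1.5]]}}

```text
t: 21.58
eef_pos: [0.4786, 0.0946, 0.2191]
eef_rot: [0.0, 0.972, 0.237, 0.0]
force: [-1.3, -0.5, 5.5]
finger_gap: 0.0233
gripper_force: 60.5
```

Request:
{"op": "jog_arm", "data": {"motion": [[[0, 0, 0], [0, 0, -0.1], 1.5], [[0, 0, 0], [0, 0, 0], 2.6], [[0, 0, 0], [0, 0, 0], 3.4], [[0, 0, 0], [0, 0, 0], 4.2], [[0, 0, 0], [0, 0, 0], 5]]}}

```text
t: 22.2
eef_pos: [0.4787, 0.0945, 0.2192]
eef_rot: [-0.0, 0.972, 0.237, 0.0]
force: [0.3, 0.5, 0.7]
finger_gap: 0.0501
gripper_force: 0.0
```

Request:
{"op": "jog_arm", "data": {"motion": [[[0, 0, 0], [0, 0, 0], 5], [[0, 0, 0], [0, 0, -1], 5], [[0, 0, 0], [0, 0, -4], 5], [[0, 0, 0], [0, 0, -5], 5], [[0, 0, 0], [0, 0, -4.5], 5]]}}

```text
t: 22.82
eef_pos: [0.4784, 0.0944, 0.3666]
eef_rot: [-0.0, 0.972, 0.237, 0.001]
force: [0.6, 0.3, -0.6]
finger_gap: 0.05
gripper_force: 0.0
```

Request:
{"op": "jog_arm", "data": {"motion": [[[0, 0, 0], [0, 0, -3], 5], [[0, 0, 0], [0, 0, 0], 5], [[0, 0, 0], [0, 0, 0], 5], [[0, 0, 0], [0, 0, 0], 5], [[0, 0, 0], [0, 0, 0], 5]]}}

```text
t: 23.45
eef_pos: [0.4784, 0.0944, 0.3933]
eef_rot: [-0.0, 0.972, 0.237, -0.001]
force: [0.1, 0.2, 0.5]
finger_gap: 0.0501
gripper_force: 0.0
```

```bash
python3 chk.py
python3 - <<'E'
from rig import cams
from h import *
np.set_printoptions(precision=3,suppress=True)
s0=dict(np.load('scene0.npz'));s1=cams.snapshot('scene');w=cams.snapshot('wrist')
B=(262,215,292,255)
for d in(s0,s1):
    for st,c,_ in blobs(mask(d,(3,150,80),(18,255,255),B),10):print('orange',st,c)
    # bystanders: yellow cap, green cap, bottle, pile
    for n,lo,hi,bx in(('yel',(20,120,100),(35,255,255),(215,210,240,232)),('grn',(50,100,50),(80,255,255),(310,270,340,295)),('bottle',(108,150,40),(128,255,255),(300,190,332,245)),('pile',(100,120,60),(118,255,255),(335,240,380,300)),('swab',(50,60,50),(85,255,255),(225,265,262,295)),('pink',(150,60,100),(175,255,255),None)):
        print(n,[(st[:5],c) for st,c,_ in blobs(mask(d,lo,hi,bx),20)])
y=[wz(w,c,.042)[:2] for st,c,_ in blobs(mask(w,(20,120,70),(35,255,255)),10)];print(y)
E
```

```text
23.65 [0.4786 0.0945 0.3939] [-0.0001  0.9715  0.2369 -0.0004] 27.403307213189255 [-0.57   -0.6846  0.5198] 0.050235948871992404
blue scene (254, 205, 24, 20)
0.03 bottom px [266.2074 218.7218] disc top [265.9931 210.121 ] hub top [265.8294 203.5511]
0.039 bottom px [266.1276 215.5175] disc top [265.9116 206.849 ] hub top [265.7466 200.2269]
[(array([257, 180,  18,  26, 448], dtype=int32), array([265.5112, 192.1183]))]
blue top [304  88  52  62 859] [323.2817 117.8079] [0.7692 0.014  0.054 ]
blue top [310 158  33  14 157] [331.1847 164.8471] [ 0.6643 -0.0028  0.054 ]
blue top [270 178  28  30 418] [283.8278 194.7033] [0.5977 0.0998 0.054 ]
blue top [352 208  29  28 500] [366.188 221.2  ] [ 0.5421 -0.0776  0.054 ]
blue top [219 210  28  27 482] [233.0062 222.7635] [0.5361 0.208  0.054 ]
orange [268 222  16  28 361] [275.645 235.407]
yel [(array([221, 215,  12,  10, 106], dtype=int32), array([226.519, 219.557]))]
grn [(array([319, 275,  15,  13, 166], dtype=int32), array([325.59 , 280.946]))]
bottle [(array([303, 197,  26,  47, 935], dtype=int32), array([316.428, 219.703]))]
pile [(arr
[... 596 characters left out ...]
6]))]
bottle [(array([303, 197,  26,  47, 934], dtype=int32), array([316.41 , 219.698]))]
pile [(array([341, 256,  31,  36, 823], dtype=int32), array([355.886, 274.583]))]
swab [(array([237, 269,  19,  16,  51], dtype=int32), array([246.176, 277.   ]))]
pink [(array([184, 129,   4,  10,  28], dtype=int32), array([185.5 , 133.75])), (array([209, 165,   4,  11,  26], dtype=int32), array([210.538, 169.5  ])), (array([183, 177,   4,   9,  23], dtype=int32), array([184.435, 180.696])), (array([290, 193,  22,  17, 221], dtype=int32), array([299.104, 200.511]))]
[array([0.552, 0.245]), array([0.572, 0.195]), array([0.525, 0.175]), array([0.503, 0.222]), array([0.441, 0.194]), array([0.405, 0.206])]
```

```bash
python3 -c "
from rig import manip
print(manip.sign_off())"
```

```text
the job is handed in; nothing more can be done
None
```

The top cap is snapped home on the sampler head: pressing with the seating tool, it stopped hard at seat height (underside z = 30 mm). The tool stands upright back at its original spot, the other two caps are still in their pile, the bystanders I rechecked by camera (both reagent bottles, blue bottle, swab pack) had not moved, and the job was handed in at about 24 s.

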